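Hold a battery pack against its sprung contacts for the keeper strap

ROBOT

A 6-joint arm with a two-finger parallel gripper is mounted at the origin on a cart in front of the work surface, level with it; the furniture and walls round the work are solid. World frame = base frame: x ahead of the robot, y to its left, z up, the work surface at z = 0. Lengths are in m, angles in degrees, forces in N, time in s.
With the tool pointing down it reaches from about 0.3 to 0.75 m from the base axis. Payload 8.5 kg.
Tool frame: the origin (TCP) lies at the very end of the fingers, on their centre line; the grasp point (between the pads) lies 19 mm behind it; z points along the fingers, y is the line along which they close (so a half turn about z gives the same grasp; the last joint's range is limited). The gripper opens to 85 mm and grips with 20 to 120 N. Pads are 22 mm wide; open, the fingers measure 114 mm over their backs; the gripper's body (76 mm by 85 mm) begins 54 mm behind the grasp point. The pads swing forward as they close: fully open they stand 13 mm farther back than shut.
Start: joints at [54.7, 21.807, 74.336, -0, 83.858, -12.336], TCP at [0.215, 0.506, 0.231] pointing down, gripper open.
Joint ranges: [-178.18, 178.18], [-50.72, 133.34], [12.68, 142.11], [-81.47, 261.47], [9.98, 163.14], [-165.26, 165.26]. Speed limits (degrees/s): [136.94, 136.94, 180, 180, 180, 180].

INTERFACE

Orientations are given as [roll, pitch, yaw] about the fixed x, y, z axes, in that order (R = Rz(yaw) Ry(pitch) Rx(roll)).
In Python, from workcell import arm gives the robot as it stands. The module is installed in compiled form; this text tells all that it offers.
- The arm moves only by the shell command python3 -m pendant 'ROWS' [FORCE]. ROWS is JSON, a list of rows, each an object with "travel": the shift along the world's x, y, z in mm, a list of three; "yaw": the turn about the world's z in degrees; "grip": the closure in counts, from 0 (fully open) to 255 (shut). A call has 1 to 8 rows; each row shifts and turns the commanded pose from where the row before left it; what a row does not reach is not made up. A row lasts 1/12 s, in which the tool goes at most 41.7 mm and 7.16 degrees, less where a joint would pass 70% of its speed; a pose out of reach is approached as far as the arm can. A call is refused whole if a number of a shift passes 41.7 or a number of a turn 7.16, either way. A call with a gripper value outside its range is refused whole. The fingers move at their own pace and stop on an object; FORCE is the grip in N (left out, the last holds). Time passes only in rows, so rows that do not move let the fingers close. It gives the time, the measured TCP pose, the force, the opening and the grip force at its end, in the units of the state.
- arm.get_state(): the state, without advancing time (a new reading comes with each control period).
- arm.read_camera(name): name is "scene" or "top" or "wrist"; returns a dict with "color" (420x560x3 uint8, red, green, blue), "z_map" (420x560 float32, m along the optical axis (not along the pixel's ray), 0 where there is no reading), "intrinsics" (3x3 intrinsics, pixels), "dist_coeffs" ([k1, k2, p1, p2, k3] as OpenCV has them; the pictures are not rectified), "R" (3x3) and "t" (3): a world point X has camera coordinates R X + t. Camera axes: x right, y down, z forward; pixel columns grow to the right and rows downward; lengths in m; the calibration is good to about 2 mm. A picture is of the moment at which its call begins.
- arm.sign_off(): hands the job in; it is judged then, once.
The state is a dict: "clock": time; "joints": joint angles; "dq": joint speeds; "effort": joint torques, N m; "ee_pos": TCP position; "tcp_rot": TCP orientation; "wrist_force": force on the tool from outside, world axes, zero at the start; "moment": the same for the moment, N m; "opening": finger opening in m; "grasp_force": force on a finger pad.
Only numpy, scipy, OpenCV 4.12 (cv2) and the standard library are available. Lean on these libraries where they do the work, as an engineer would, in place of code of your own. Each camera call takes 0.05 s, during which the arm holds its last target. There are 200 camera calls.

TASK

Fit the battery pack into the empty white bay of the open power unit and be the third hand: lower it into the bay with its brass terminals towards the sprung contacts, then slide it against them until its plain end is level with the front ends of the bay's side walls. Finish while still holding it there, flat on the bay floor, with a steady push of about 12 N, so that the keeper strap can be screwed on across it. Do not drive the contacts to the end of their travel, and leave the other things where they are.

Things in the scene. Friction and masses are not known exactly. Their poses are not given: they have to be found in the camera images.
- pack: Loose battery pack, a rounded block 96 mm long (x) x 50 wide (y) x 52 high (z), 0.3 to 0.55 kg, blue with a black cap and two brass terminal plates on its +x end and a blank white plate on top. Origin: centre of the underside; z up. It can be gripped across its 50 mm width.
- pack_plain_end (a point): Lower middle edge of the pack's plain blue end, 48 mm from the pack's origin along its -x, axes as the pack's; the terminals are at the other end.
- unit: Open backup power unit, 230 (x) x 130 (y) mm, fixed on the work surface. Origin: centre of its underside, z up. Its white battery bay (x -112 to -14 mm, centreline y = +24 mm, along x) is open on top and at the -x end. Right of it (y < -10 mm) is a circuit board with parts up to 26 mm above the origin; parts up to 67 mm high stand at x > 20 mm; the wall behind the contacts, at x = 12 mm, is 50 mm high.
- bay_mouth (a point): Point on the bay floor (9 mm above the unit's origin), on the centreline, level with the front ends of the side walls; x into the bay, y left, z up. In place, the pack's plain end stands here.
- bay_middle (a point): Point on the bay floor 48 mm inside the mouth, axes as the unit's. Between its side walls the bay is 55 mm wide (2.5 mm to spare each side of the pack); the walls rise 10 mm above the floor, with guide lips flared outward up to 16 mm above it. Outside each wall's front end is a 12 mm high screw post. The floor runs 8 mm out past the mouth, beyond is nothing.
- contacts (a joint): Black sprung carriage with two brass bars at the bay's inner end; value = how far it is pushed in along the unit's +x, 0 (rest) to 0.012 m (end of travel). The push is 4 N at 0 plus 1.33 N per mm: 12 N at 6 mm, where the pack's plain end is level with the mouth. The springs push the pack out again if it is let go.
- contact_face (a point): Middle of the brass bars' front faces, 19 mm above the carriage's underside; moves with the carriage (46 wide, 34 high, from 2 mm above the bay floor). At rest it is 90 mm inside the mouth, so the 96 mm pack must go down with its plain end more than 6 mm outside the mouth, then slide in.
- keeper_tray: Loose white tray 98 x 88 x 20 mm with the steel keeper strap in it, at the far left; bystander. Origin: centre of its underside.
- screw_dish: Loose steel dish, 66 mm across, 14 high, with screws, at the near left; bystander. Origin: centre of its underside.
- driver: Loose red screwdriver, 150 mm long, 13 high, lying near the near edge; bystander. Origin: under its middle.
- white_jar: White jar with ribbed cap, 37 mm across, 59 high, at the far edge; bystander. Origin: centre of its underside.
- blue_jar: Blue jar with yellow-green cap, 31 mm across, 49 high, at the far edge; bystander. Origin: centre of its underside.
- tape: Roll of amber heat tape lying flat, 60 mm across, 18 high, near the near edge on the right; bystander. Origin: centre of its underside.

How it is judged (in metres and radians):
On the way:
1. the pack stands in the bay on its floor, terminals towards the contacts (x of pack_plain_end in the frame of bay_mouth between -0.04 and 0.006 m and y of pack in the frame of bay_mouth between -0.005 and 0.005 m and z of pack in the frame of bay_mouth below 0.005 m and angle between the x axis of pack and the x axis of unit, either way round below 0.1 rad), for 0.1 s.
At the end, for the whole second after the job is handed in: The pack stands flat and straight in the bay (plain end's lower edge within 3 mm of the floor and of the mouth line, within 5 mm of the centreline, tilt under 0.06, in line within 0.07 rad), terminals to the contacts, still, pressed on the contacts with 8 to 16 N by the robot's fingers (x of pack_plain_end in the frame of bay_mouth between -0.003 and 0.003 m and y of pack_plain_end in the frame of bay_mouth between -0.005 and 0.005 m and z of pack_plain_end in the frame of bay_mouth between -0.003 and 0.003 m and angle between pack's own z axis and vertical below 0.06 rad and angle between the x axis of pack and the x axis of unit, either way round below 0.07 rad and contact force between pack and contacts between 8 and 16 N and contact force between the fingers and pack above 2 N and linear speed of pack below 0.01 m/s); the arm keeps its last pose, push and grip.
It fails at once if the contacts were driven to the end of their travel (value of joint contacts above 0.0115 m).
It fails at once if another thing was disturbed (moved more than 2 cm) (distance of any of keeper_tray, screw_dish, driver, tape, white_jar, blue_jar from where it was at the start of the episode above 0.02 m).
It also fails if it takes over 45 s, if anything falls off the work surface, if the arm or the gripper's body presses on something with over 40 N, if the wrist force passes 120 N, or if a joint passes its speed limit or range.

## Working session

There is one attempt and no reset: what is moved stays moved. The work goes in short steps, Python scripts to look and compute and a shell command to move; the robot and the scene stay as the last step left them, time stands still between calls to the robot, and variables do not carry over. Pictures are saved under pics/ and viewed, at most 10 in all, crops included, and the job is handed in when it is done.

```bash
mkdir -p pics; python3 - <<'E'
from workcell import arm
import cv2,numpy as np
s=arm.get_state();print(s)
for n in("scene","top"):
    c=arm.read_camera(n);np.savez(n+'.npz',**c)
    cv2.imwrite(f'pics/{n}0.png',c["color"][:,:,::-1])
    print(n,c["intrinsics"],c["dist_coeffs"],c["R"],c["t"])
E
```

```text
{'clock': 0.0, 'joints': array([ 5.46995245e+01,  2.18409854e+01,  7.43860023e+01,  1.36229778e-03,
        8.38569740e+01, -1.23370004e+01]), 'dq': array([-0.0633386 ,  0.06337053, -0.0479586 , -0.01594356,  0.00794565,
       -0.0065467 ]), 'effort': array([-3.07625287e-04, -4.48462880e+01, -2.31274867e+01, -2.46174095e-04,
        4.77031790e-03,  1.99057304e-06]), 'ee_pos': array([0.2144121 , 0.50616517, 0.23070447]), 'tcp_rot': array([-1.79918267e+02, -1.92623452e-02,  1.57036364e+02]), 'wrist_force': array([ 0.61343822,  0.18767171, -0.28473054]), 'moment': array([ 0.02569921,  0.02837493, -0.03909556]), 'grasp_force': 0.0, 'opening': 0.0851071942614106}
scene [[417.45349097   0.         283.21788329]
 [  0.         417.45349097 208.79881886]
 [  0.           0.           1.        ]] [-0.03023967  0.          0.          0.          0.        ] [[-0.00854528 -0.99987414 -0.01336709]
 [-0.79573752  0.01489489 -0.60545845]
 [ 0.60558135  0.00546289 -0.79576465]] [-0.06783137  0.46102665  0.69237744]
top [[502.99710055   0.         282.73273824]
 [  0.         502.99710055 208.20839191]
 [  0.           0.           1.        ]] [-0.17275616  0.          0.          0.          0.        ] [[-0.01561478 -0.99960506  0.02336461]
 [-0.98654643  0.01159924 -0.16306928]
 [ 0.16273387 -0.02559656 -0.98633793]] [-0.09212669  0.53228339  0.94191906]
```

View pics/top0.png

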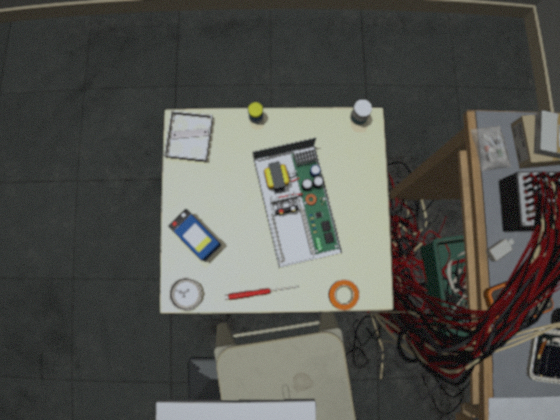

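View pics/scene0.png

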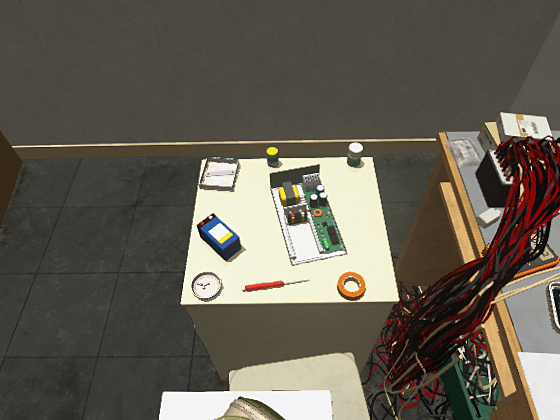

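The top view shows the pack at about (195,235), with its black terminal end up-left at (178,218). The bay's white floor is at about (293,235), contacts at (286,208), open towards the robot. In the scene view, the pack is at about (219,236) and the unit at (308,215).

```bash
cat > h.py <<'E'
import cv2,numpy as np
def cloud(c):
    h,w=c["z_map"].shape
    u,v=np.meshgrid(np.arange(w),np.arange(h))
    p=cv2.undistortPoints(np.stack([u,v],-1).reshape(-1,1,2).astype(np.float64),c["intrinsics"],c["dist_coeffs"]).reshape(h,w,2)
    X=np.dstack([p,np.ones((h,w))])*c["z_map"][...,None]
    return (X-c["t"])@c["R"]   # R^T (x-t)
def rect(P):
    (c,s,a)=cv2.minAreaRect((P[:,:2]*1000).astype(np.float32))
    return np.round(c,1),np.round(s,1),round(a,1)
E
python3 - <<'E'
from h import *
c=dict(np.load('top.npz'));W=cloud(c);z=W[...,2];hsv=cv2.cvtColor(c['color'],cv2.COLOR_RGB2HSV)
def box(a,b,cc,d):
    m=np.zeros(z.shape,bool);m[b:d,a:cc]=1;return m
print('table z',np.median(z[box(225,225,255,280)]))
m=box(160,200,230,270)&(z>.045);print('pack top',rect(W[m]),np.median(z[m]),m.sum())
bl=m&(hsv[...,0]>95)&(hsv[...,0]<130)&(hsv[...,1]>120);print('blue',W[bl].mean(0)); 
k=m&(hsv[...,2]<60);print('black',W[k].mean(0),k.sum())
m=box(245,135,350,275)&(z>.004);print('unit',rect(W[m]),m.sum())
m=box(250,205,330,270)&(z>.004)&(hsv[...,1]<50)&(hsv[...,2]>150);n,l,st,_=cv2.connectedComponentsWithStats(m.astype(np.uint8))
i=1+st[1:,4].argmax();print('bay',rect(W[l==i]),st[i],np.median(z[l==i]))
for y in range(200,270,4): print(y,[int(1000*q) for q in z[y,264:330:3]])
E
```

```text
table z 0.00012639786728572614
pack top (array([433.8,  26.6]), array([232.8,  50.2]), 45.6) 0.0520232062339352 1267
blue [0.47646936 0.06797128 0.0519184 ]
black [0.48755044 0.06394688 0.05045598] 8
unit (array([ 531.8, -132.3]), array([218. , 323.2]), 89.9) 7760
bay (array([ 461.7, -129.8]), array([174.3, 123.8]), 4.0) [ 264  205   66   63 1845] 0.009316094551191529
200 [7, 4, 7, 50, 47, 46, 38, 31, 26, 11, 4, 22, 7, 13, 17, 14, 11, 18, 9, 14, 14, 11]
204 [16, 6, 22, 17, 32, 38, 7, 6, 4, 36, 4, 17, 6, 14, 13, 18, 19, 13, 13, 13, 10, 5]
208 [-1, 7, 8, 4, 5, 34, 47, 45, 44, 45, 43, 47, 21, 4, 11, 15, 11, 9, 9, 11, 11, 13]
212 [0, 8, 5, 21, 44, 47, 45, 32, 24, 29, 8, 9, 16, 27, 12, 11, 11, 13, 14, 13, 13, 9]
216 [-1, 8, 7, 19, 7, 7, 9, 11, 13, 9, 7, 9, 11, 22, 10, 11, 15, 10, 12, 14, 13, 14]
220 [1, 13, 6, 25, 6, 8, 11, 7, 11, 7, 11, 8, 7, 22, 7, 11, 10, 11, 12, 13, 11, 12]
224 [0, 0, 9, 24, 9, 9, 8, 12, 9, 10, 11, 9, 11, 18, 24, 13, 11, 10, 12, 22, 25, 25]
228 [0, -1, 4, 6, 7, 10, 10, 8, 10, 11, 12, 9, 8, 8, 22, 12, 16, 17, 15, 12, 25, 27]
232 [0, 0, 20, 3, 23, 10, 8, 11, 9, 8, 9, 9, 11, 9, 21, 2, 16, 18, 15, 12, 10, 15]
236 [0, 1, 1, 2, 25, 6, 7, 8, 9, 8, 10, 11, 10, 8, 19, 22, 12, 14, 12, 13, 23, 23]
240 [1, 1, 0, 4, 25, 11, 7, 8, 9, 9, 7, 10, 12, 5, 12, 25, 13, 21, 26, 14, 14, 25]
244 [0, 1, -2, 20, 5, 21, 7, 13, 11, 8, 4, 11, 11, 8, 10, 19, 2, 16, 23, 14, 15, 12]
248 [0, 1, 0, 0, 4, 23, 11, 8, 13, 7, 11, 10, 8, 9, 10, 20, 25, 13, 24, 24, 14, 13]
252 [3, 0, 1, -2, 6, 25, 10, 11, 9, 7, 10, 9, 7, 6, 11, 11, 20, 11, 11, 13, 14, 4]
256 [1, -1, 0, 0, 20, 21, 18, 8, 8, 9, 6, 9, 12, 9, 7, 13, 7, 2, 8, 7, 8, 6]
260 [0, -1, -3, -1, 0, 18, 20, 7, 6, 11, 8, 11, 10, 11, 7, 2, 3, 0, 1, 0, 1, 1]
264 [0, 1, 1, -1, 3, 6, 6, 10, 5, 6, 6, 2, 0, 3, 0, -1, 2, 0, 0, 0, 2, 4]
268 [-2, 0, 0, 0, -1, 1, -1, -1, 1, 0, 3, 0, 0, 1, 0, 2, -2, 0, -2, 0, 0, 0]
```

```bash
python3 - <<'E'
from h import *
c=dict(np.load('top.npz'));W=cloud(c);z=cv2.medianBlur(W[...,2].astype(np.float32),3)
# rays at fixed height for clean xy
K=c
def at(px,h):
    p=cv2.undistortPoints(np.array(px,float).reshape(-1,1,2),c["intrinsics"],c["dist_coeffs"]).reshape(-1,2)
    d=np.c_[p,np.ones(len(p))]@c["R"]; o=-c["R"].T@c["t"]
    return o+d*((h-o[2])/d[:,2])[:,None]
def comp(m):
    m=cv2.morphologyEx(m.astype(np.uint8),cv2.MORPH_OPEN,np.ones((3,3)));n,l,st,_=cv2.connectedComponentsWithStats(m)
    v,u=np.nonzero(l==1+st[1:,4].argmax());return np.c_[u,v]
B=np.zeros(z.shape,bool);B[195:275,155:235]=1
q=comp(B&(z>.047)&(z<.057));P=at(q,.052);print('pack',rect(P),len(q))
B[:]=0;B[130:275,240:350]=1
q=comp(B&(z>.004));print('unit@9mm',rect(at(q,.009)))
# lips
L=[];R=[]
for v in range(218,258):
    x0=267+(v-218)*.3   # approx left lip col
    row=W[v,:,2]
    for lst,lo,hi in((L,x0-6,x0+12),(R,x0+27,x0+48)):
        u=[k for k in range(int(lo),int(hi)) if .017<row[k]<.027]
        if u: lst.append(((u[0] if lst is R else u[-1]),v))
for n,l in(('L',L),('R',R)):
    P=at(l,.022)[:,:2]*1000
    vx,vy,x,y=cv2.fitLine(P.astype(np.float32),cv2.DIST_HUBER,0,.01,.01).ravel()
    print(n,np.degrees(np.arctan2(vy,vx)),x,y)
# mouth: image overview
im=cv2.resize(c['color'][190:275,160:350,::-1],None,fx=4.2,fy=4.2,interpolation=cv2.INTER_CUBIC);cv2.imwrite('pics/crop1.png',im)
E
```

```text
pack (array([480.4,  74.5]), array([97.4, 49.4]), 45.0) 1234
unit@9mm (array([ 551.5, -128.6]), array([247.6, 138.8]), 12.4)
L 12.630643 475.9598 -88.733345
R 12.766815 477.87997 -146.52675
```

View pics/crop1.png

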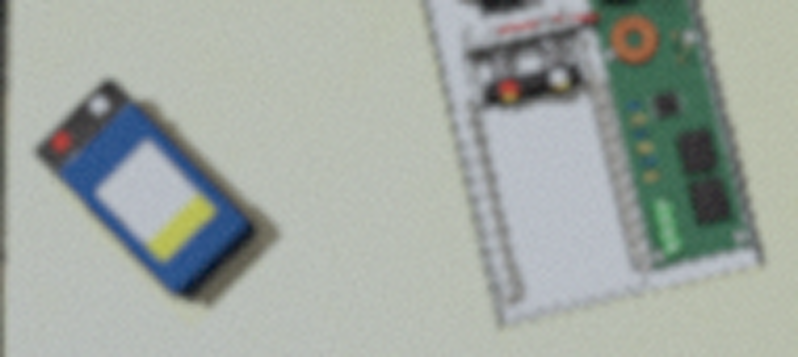

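The crop confirms it: terminals (red/white) at the up-left end of the pack. The bay floor runs between lips from about (475,105) and (595,80) down to (515,300) and (640,265). Pack is at (480,74.5), yaw 45; bay yaw is about 12.6. Moving over the pack.

```bash
python3 -m pendant '[{"travel":[19,-31,0],"yaw":4.9,"grip":0},{"travel":[19,-31,0],"yaw":4.9,"grip":0},{"travel":[19,-31,0],"yaw":4.9,"grip":0},{"travel":[19,-31,0],"yaw":4.9,"grip":0},{"travel":[19,-31,0],"yaw":4.9,"grip":0},{"travel":[19,-31,0],"yaw":4.9,"grip":0},{"travel":[19,-31,0],"yaw":4.9,"grip":0}]' 40
python3 -m pendant '[{"travel":[19,-31,0],"yaw":4.9,"grip":0},{"travel":[19,-31,0],"yaw":4.9,"grip":0},{"travel":[19,-31,0],"yaw":4.9,"grip":0},{"travel":[19,-31,0],"yaw":4.9,"grip":0},{"travel":[19,-31,0],"yaw":4.9,"grip":0},{"travel":[19,-31,0],"yaw":4.9,"grip":0},{"travel":[19,-31,0],"yaw":4.9,"grip":0},{"travel":[0,0,0],"yaw":0,"grip":0}]'
python3 - <<'E'
from h import *
from workcell import arm
c=arm.read_camera("wrist");np.savez('w1.npz',**c);cv2.imwrite('pics/w1.png',c['color'][:,:,::-1])
s=arm.get_state();print(s['ee_pos'],s['tcp_rot'],s['clock'])
W=cloud(c);z=cv2.medianBlur(W[...,2].astype(np.float32),3)
m=((z>.047)&(z<.057)).astype(np.uint8);m=cv2.morphologyEx(m,cv2.MORPH_OPEN,np.ones((5,5)))
n,l,st,_=cv2.connectedComponentsWithStats(m);i=1+st[1:,4].argmax();print(st[i],rect(W[l==i]),np.median(W[l==i],0))
E
```

```text
clock: 0.68
ee_pos: [0.3479, 0.2878, 0.2312]
tcp_rot: [-180.0, -0.0, -168.4]
wrist_force: [1.6, 0.3, -0.6]
opening: 0.0851
grasp_force: 0.0
clock: 1.35
ee_pos: [0.4832, 0.0678, 0.2307]
tcp_rot: [-179.9, -0.0, -134.3]
wrist_force: [0.2, 0.1, 0.2]
opening: 0.0851
grasp_force: 0.0
[0.48169679 0.06998562 0.23066091] [ 1.79969906e+02 -4.25767441e-02 -1.34557760e+02] 1.4
[ 265  143   51   93 4502] (array([469.1,  64.8]), array([128.2,  50.1]), 44.2) [0.47839724 0.07352693 0.05346886]
```

View pics/w1.png

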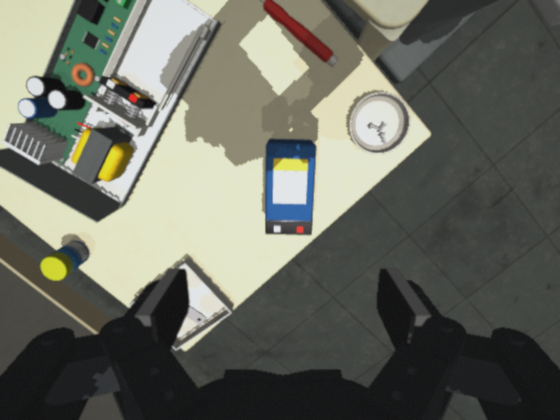

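The wrist view shows the pack squarely aligned at (290,187), with terminals at (278–300,228). Nothing stands beside it. Descend and grip.

```bash
python3 -m pendant '[{"travel":[-1,2,-38],"yaw":-0.8,"grip":0},{"travel":[0,0,-38],"yaw":0,"grip":0},{"travel":[0,0,-38],"yaw":0,"grip":0},{"travel":[0,0,-38],"yaw":0,"grip":0},{"travel":[0,0,-32],"yaw":0,"grip":0},{"travel":[0,0,-25],"yaw":0,"grip":0},{"travel":[0,0,0],"yaw":0,"grip":0},{"travel":[0,0,0],"yaw":0,"grip":60}]' 60
python3 -m pendant '[{"travel":[0,0,0],"yaw":0,"grip":255},{"travel":[0,0,0],"yaw":0,"grip":255},{"travel":[0,0,0],"yaw":0,"grip":255},{"travel":[0,0,0],"yaw":0,"grip":255},{"travel":[0,0,0],"yaw":0,"grip":255},{"travel":[0,0,0],"yaw":0,"grip":255}]' 60
```

```text
clock: 2.07
ee_pos: [0.4789, 0.0751, 0.0222]
tcp_rot: [179.9, -0.1, -135.1]
wrist_force: [1.1, -0.5, 0.8]
opening: 0.0755
grasp_force: 0.0
clock: 2.57
ee_pos: [0.4806, 0.0746, 0.0243]
tcp_rot: [-179.8, 0.2, -135.2]
wrist_force: [-0.4, 1.6, 5.4]
opening: 0.0489
grasp_force: 62.7
```

Gripped. Lift, and work out the bay's mouth along its axis.

```bash
python3 -m pendant '[{"travel":[0,0,20],"yaw":0,"grip":255},{"travel":[0,0,36],"yaw":0,"grip":255},{"travel":[0,0,36],"yaw":0,"grip":255},{"travel":[0,0,0],"yaw":0,"grip":255}]'
python3 - <<'E'
from h import *
from workcell import arm
s=arm.get_state();print(s['ee_pos'],s['wrist_force'])
a=np.radians(12.7);d=np.array([np.cos(a),np.sin(a)]);n=np.array([-d[1],d[0]])
cs=[dict(np.load('top.npz')),dict(np.load('w1.npz')),dict(np.load('scene.npz'))]
for c in cs:
    W=cloud(c)*1000;P=W[c['z_map']>0];x=P[:,:2]@d;y=P[:,:2]@n+219.6
    m=(abs(x-430)<150)&(abs(y)<90)
    x,y,z=x[m],y[m],P[m,2]
    print('floor profile:',[(int(q),int(np.median(z[k]))) for q in range(370,510,3) for k in[(abs(x-q)<1.5)&(abs(y)<18)] if k.sum()>3])
    print('lip front:',[(int(q),int(k.sum())) for q in range(370,440,3) for k in[(abs(x-q)<1.5)&(abs(abs(y)-31)<7)&(z>17)&(z<28)]])
    k=(x>410)&(x<470)&(z>16)&(z<27);h=np.histogram(y[k],np.arange(-50,51,2));print('lips y',[(int(b),int(v)) for v,b in zip(*h) if v>4])
E
```

```text
clock: 2.9
ee_pos: [0.4823, 0.0744, 0.1211]
tcp_rot: [-179.5, 0.5, -135.2]
wrist_force: [2.4, -0.3, -3.1]
opening: 0.049
grasp_force: 65.2
[0.48232484 0.07438996 0.12105903] [ 2.35903826 -0.27992081 -3.13881971]
floor profile: [(370, 0), (373, 0), (376, 0), (379, 0), (382, 0), (385, 0), (388, 6), (391, 9), (394, 9), (397, 9), (400, 9), (403, 8), (406, 8), (409, 9), (412, 9), (415, 10), (418, 8), (421, 10), (424, 9), (427, 8), (430, 9), (433, 9), (436, 9), (439, 10), (442, 9), (445, 9), (448, 9), (451, 9), (454, 9), (457, 9), (460, 10), (463, 9), (466, 9), (469, 9), (472, 8), (475, 9), (478, 8), (481, 9), (484, 10), (487, 11), (490, 40), (493, 45), (496, 45), (499, 33), (502, 35), (505, 18), (508, 7)]
lip front: [(370, 0), (373, 0), (376, 0), (379, 0), (382, 0), (385, 0), (388, 0), (391, 0), (394, 0), (397, 5), (400, 15), (403, 14), (406, 11), (409, 10), (412, 8), (415, 8), (418, 9), (421, 7), (424, 10), (427, 9), (430, 7), (433, 10), (436, 8), (439, 10)]
lips y [(-50, 10), (-48, 9), (-46, 11), (-44, 10), (-34, 20), (-32, 31), (-30, 32), (-28, 10), (26, 12), (28, 28), (30, 28), (32, 1
[... 1131 characters left out ...]
, (415, 8), (418, 8), (421, 8), (424, 9), (427, 9), (430, 8), (433, 9), (436, 9), (439, 8), (442, 9), (445, 9), (448, 9), (451, 9), (454, 8), (457, 8), (460, 9), (463, 9), (466, 9), (469, 8), (472, 9), (475, 9), (478, 9), (481, 9), (484, 9), (487, 29), (490, 28), (493, 42), (496, 45), (505, 34), (508, 34)]
lip front: [(370, 0), (373, 0), (376, 0), (379, 0), (382, 0), (385, 0), (388, 0), (391, 0), (394, 1), (397, 11), (400, 13), (403, 9), (406, 9), (409, 8), (412, 7), (415, 6), (418, 6), (421, 7), (424, 3), (427, 8), (430, 5), (433, 6), (436, 6), (439, 4)]
lips y [(-50, 5), (-48, 8), (-46, 8), (-44, 7), (-34, 12), (-32, 25), (-30, 27), (-28, 5), (28, 15), (30, 17), (32, 6), (38, 7), (40, 11)]
```

```bash
python3 -m pendant '[{"travel":[-2,-32,0],"yaw":-5.3,"grip":255},{"travel":[-2,-32,0],"yaw":-5.4,"grip":255},{"travel":[-2,-32,0],"yaw":-5.4,"grip":255},{"travel":[-2,-33,0],"yaw":-5.4,"grip":255},{"travel":[-2,-33,0],"yaw":-5.4,"grip":255},{"travel":[-1,-32,0],"yaw":-5.4,"grip":255},{"travel":[0,0,0],"yaw":0,"grip":255},{"travel":[0,0,0],"yaw":0,"grip":255}]'
python3 -m pendant '[{"travel":[0,0,0],"yaw":0,"grip":255},{"travel":[0,0,0],"yaw":0,"grip":255}]'
python3 - <<'E'
from h import *
from workcell import arm
for n in("scene","wrist"):
    c=arm.read_camera(n);np.savez(n+'2.npz',**c);cv2.imwrite(f'pics/{n}2.png',c['color'][:,:,::-1])
c=arm.read_camera("wrist")
a=np.radians(12.7);d=np.array([np.cos(a),np.sin(a)]);nn=np.array([-d[1],d[0]])
s=arm.get_state();p=s['ee_pos']*1000;print(p,s['tcp_rot'],s['wrist_force'],'d,n',p[:2]@d,p[:2]@nn)
a,b=np.load('scene2.npz'),0
# wrist plain end / pack top
W=cloud(c)*1000;x=W[...,:2]@d;y=W[...,:2]@nn;z=W[...,2]
hsv=cv2.cvtColor(c['color'],cv2.COLOR_RGB2HSV)
m=(hsv[...,0]>95)&(hsv[...,0]<130)&(hsv[...,1]>100)&(c['z_map']>0)&(abs(x-430)<90)&(abs(y+220)<60)&(z>60)
print('blue n',np.percentile(x[m],[1,5,50,95]),np.percentile(y[m],[2,50,98]),np.percentile(z[m],[2,50,98]))
E
```

```text
clock: 3.57
ee_pos: [0.4682, -0.1208, 0.1144]
tcp_rot: [-180.0, 0.0, -167.6]
wrist_force: [0.2, 0.2, -5.0]
opening: 0.0489
grasp_force: 65.3
clock: 3.73
ee_pos: [0.4683, -0.1186, 0.1144]
tcp_rot: [180.0, -0.0, -167.4]
wrist_force: [-0.6, -1.0, -4.4]
opening: 0.0487
grasp_force: 65.3
[ 468.57396871 -118.72498774  114.39183467] [ 1.79998400e+02 -5.80737911e-04 -1.67369096e+02] [-0.71460834  0.23144088 -6.01151951] d,n 431.00885495452883 -218.83453525043458
blue n [383.11455352 383.30489501 398.06167445 458.81538626] [-241.66891428 -218.14645094 -194.51296111] [105.81498024 143.17828271 144.53803071]
```

View pics/wrist2.png

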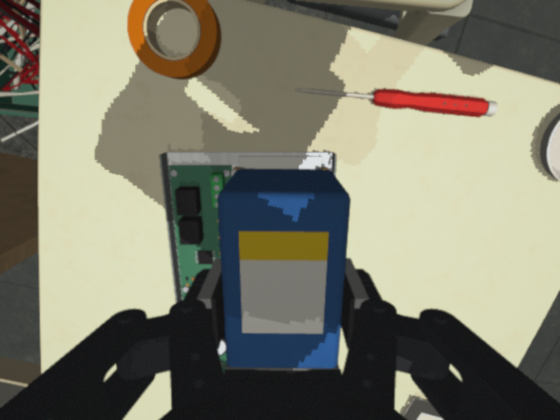

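View pics/scene2.png

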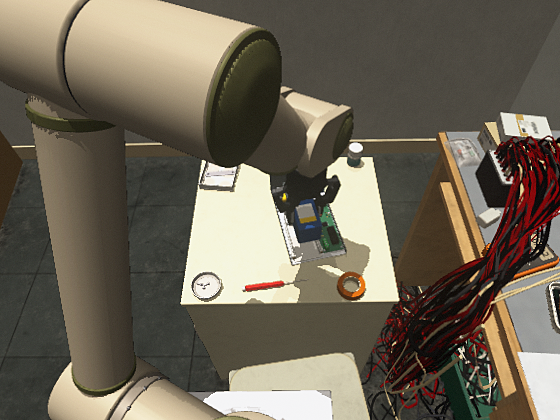

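The wrist view shows the pack held square over the bay: plain end on top at (285,180), unit front edge at (250,158). The scene view shows a clear path. The plain end is about 13 mm outside the mouth, as wanted, so I shift 1.3 mm sideways and lower.

```bash
python3 -m pendant '[{"travel":[0.3,-1.3,-15],"yaw":0,"grip":255},{"travel":[0,0,-20],"yaw":0,"grip":255},{"travel":[0,0,-15],"yaw":0,"grip":255},{"travel":[0,0,-8],"yaw":0,"grip":255},{"travel":[0,0,0],"yaw":0,"grip":255},{"travel":[0,0,0],"yaw":0,"grip":255}]'
python3 -m pendant '[{"travel":[0,0,-7],"yaw":0,"grip":255},{"travel":[0,0,-7],"yaw":0,"grip":255},{"travel":[0,0,-6],"yaw":0,"grip":255},{"travel":[0,0,0],"yaw":0,"grip":255},{"travel":[0,0,0],"yaw":0,"grip":255}]'
```

```text
clock: 4.38
ee_pos: [0.4691, -0.1208, 0.0566]
tcp_rot: [-180.0, 0.0, -167.4]
wrist_force: [-0.1, -0.3, -4.5]
opening: 0.0488
grasp_force: 65.1
clock: 4.8
ee_pos: [0.4687, -0.1208, 0.036]
tcp_rot: [180.0, -0.0, -167.5]
wrist_force: [-0.7, -0.1, -4.8]
opening: 0.049
grasp_force: 65.2
```

Free so far. Lower the last millimetres until it touches.

```bash
python3 -m pendant '[{"travel":[0,0,-2],"yaw":0,"grip":255},{"travel":[0,0,0],"yaw":0,"grip":255},{"travel":[0,0,0],"yaw":0,"grip":255}]'
python3 -m pendant '[{"travel":[0,0,-1],"yaw":0,"grip":255},{"travel":[0,0,0],"yaw":0,"grip":255},{"travel":[0,0,0],"yaw":0,"grip":255}]'
python3 -m pendant '[{"travel":[0,0,-1],"yaw":0,"grip":255},{"travel":[0,0,0],"yaw":0,"grip":255},{"travel":[0,0,0],"yaw":0,"grip":255}]'
```

```text
clock: 5.05
ee_pos: [0.4689, -0.1209, 0.0344]
tcp_rot: [-180.0, 0.0, -167.5]
wrist_force: [-0.1, 0.3, -5.1]
opening: 0.049
grasp_force: 65.2
clock: 5.3
ee_pos: [0.469, -0.121, 0.0334]
tcp_rot: [-180.0, 0.0, -167.5]
wrist_force: [0.2, 0.5, -4.4]
opening: 0.0487
grasp_force: 65.5
clock: 5.55
ee_pos: [0.469, -0.121, 0.0333]
tcp_rot: [-179.9, 0.0, -167.5]
wrist_force: [-3.1, 1.1, 7.9]
opening: 0.0487
grasp_force: 66.7
```

Floor reached. Ease off 0.5 mm, then slide in.

```bash
python3 -m pendant '[{"travel":[0,0,0.5],"yaw":0,"grip":255},{"travel":[1.95,0.44,0],"yaw":0,"grip":255},{"travel":[1.95,0.44,0],"yaw":0,"grip":255},{"travel":[0,0,0],"yaw":0,"grip":255},{"travel":[0,0,0],"yaw":0,"grip":255}]'
python3 -m pendant '[{"travel":[1.95,0.44,0],"yaw":0,"grip":255},{"travel":[0,0,0],"yaw":0,"grip":255},{"travel":[0,0,0],"yaw":0,"grip":255}]'
python3 -m pendant '[{"travel":[1.95,0.44,0],"yaw":0,"grip":255},{"travel":[0,0,0],"yaw":0,"grip":255},{"travel":[0,0,0],"yaw":0,"grip":255}]'
python3 -m pendant '[{"travel":[1.95,0.44,0],"yaw":0,"grip":255},{"travel":[0,0,0],"yaw":0,"grip":255},{"travel":[0,0,0],"yaw":0,"grip":255}]'
```

```text
clock: 5.97
ee_pos: [0.473, -0.1202, 0.0333]
tcp_rot: [-180.0, 0.0, -167.5]
wrist_force: [-3.3, 0.1, 5.3]
opening: 0.049
grasp_force: 66.5
clock: 6.22
ee_pos: [0.4749, -0.1198, 0.0333]
tcp_rot: [-180.0, 0.0, -167.5]
wrist_force: [-3.3, 0.1, 5.3]
opening: 0.0488
grasp_force: 66.5
clock: 6.47
ee_pos: [0.4765, -0.1193, 0.0333]
tcp_rot: [-180.0, -0.0, -167.5]
wrist_force: [-5.3, -0.4, 6.0]
opening: 0.0491
grasp_force: 66.7
clock: 6.72
ee_pos: [0.4778, -0.119, 0.0334]
tcp_rot: [-180.0, -0.1, -167.4]
wrist_force: [-8.9, -2.9, 9.1]
opening: 0.049
grasp_force: 67.0
```

```bash
python3 -m pendant '[{"travel":[1.46,0.33,0.2],"yaw":0,"grip":255},{"travel":[0,0,0],"yaw":0,"grip":255},{"travel":[0,0,0],"yaw":0,"grip":255}]'
python3 -m pendant '[{"travel":[1.46,0.33,0.2],"yaw":0,"grip":255},{"travel":[0,0,0],"yaw":0,"grip":255},{"travel":[0,0,0],"yaw":0,"grip":255},{"travel":[0,0,0],"yaw":0,"grip":255}]'
python3 - <<'E'
from h import *
from workcell import arm
a=np.radians(12.6);d=np.array([np.cos(a),np.sin(a)]);nn=np.array([-d[1],d[0]])
c=arm.read_camera("wrist");np.savez('w3.npz',**c);cv2.imwrite('pics/w3.png',c['color'][:,:,::-1])
s=arm.get_state();print(s['ee_pos']*1000,s['ee_pos'][:2]@d,s['wrist_force'],s['wrist_force'][:2]@d)
W=cloud(c)*1000;x=W[...,:2]@d;y=W[...,:2]@nn;z=W[...,2]
hsv=cv2.cvtColor(c['color'],cv2.COLOR_RGB2HSV)
ok=(c['z_map']>0)&(abs(x-430)<100)
m=ok&(hsv[...,0]>95)&(hsv[...,0]<130)&(hsv[...,1]>100)&(abs(y+220)<40)&(z>12)
print('pack',np.percentile(x[m],[1,5,50,95]),np.percentile(y[m],[2,50,98]),np.percentile(z[m],[2,50,98]))
f=ok&(z>6)&(z<13)&(abs(y+220)<22);print('floor front',np.percentile(x[f],[1,5,50,95,99]))
for sgn in(1,-1):
    l=ok&(abs(sgn*(y+220)-31)<5)&(z>17)&(z<27);print('lip',l.sum(),np.percentile(x[l],[1,5,10]),np.percentile(y[l],[5,50,95]))
E
```

```text
clock: 6.97
ee_pos: [0.4788, -0.1188, 0.0334]
tcp_rot: [-180.0, -0.2, -167.4]
wrist_force: [-10.9, -4.3, 8.9]
opening: 0.0489
grasp_force: 66.7
clock: 7.3
ee_pos: [0.4798, -0.1185, 0.0335]
tcp_rot: [180.0, -0.2, -167.4]
wrist_force: [-12.7, -5.7, 8.5]
opening: 0.0494
grasp_force: 66.8
[ 479.76410048 -118.50849869   33.45711254] 0.4423579993971603 [-13.24563806  -5.45479115   8.4615316 ] -14.116566028424533
pack [394.4874758  394.68532842 409.50076948 470.25870902] [-243.05894419 -219.40662852 -196.0202238 ] [25.37214863 62.28813732 63.64380933]
floor front [340.91803182 342.43223327 390.28094324 394.83568449 395.07610837]
lip 461 [396.74929795 397.20981264 397.5838099 ] [-190.59749062 -186.77794467 -184.40094151]
lip 399 [396.62408748 397.06855848 397.3207396 ] [-254.68102546 -251.66336123 -247.38241567]
```

View pics/w3.png

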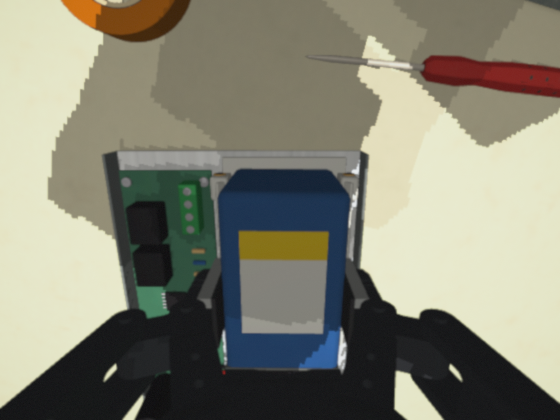

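The wrist view shows the pack seated between the lips (220–355), with its plain end at about (285,172), roughly 2 mm short of the wall fronts. Force says about 10 N on the springs. Push a little more.

```bash
python3 -m pendant '[{"travel":[1.2,0.27,0.2],"yaw":0,"grip":255},{"travel":[0,0,0],"yaw":0,"grip":255},{"travel":[1.2,0.27,0],"yaw":0,"grip":255},{"travel":[0,0,0],"yaw":0,"grip":255},{"travel":[0,0,0],"yaw":0,"grip":255},{"travel":[0,0,0],"yaw":0,"grip":255},{"travel":[0,0,0],"yaw":0,"grip":255}]'
python3 - <<'E'
from h import *
from workcell import arm
a=np.radians(12.6);d=np.array([np.cos(a),np.sin(a)]);nn=np.array([-d[1],d[0]])
c=arm.read_camera("wrist")
s=arm.get_state();print(s['ee_pos'][:2]@d,s['wrist_force'],s['wrist_force'][:2]@d)
W=cloud(c)*1000;x=W[...,:2]@d;y=W[...,:2]@nn;z=W[...,2]
hsv=cv2.cvtColor(c['color'],cv2.COLOR_RGB2HSV)
ok=(c['z_map']>0)&(abs(x-430)<100)
m=ok&(hsv[...,0]>95)&(hsv[...,0]<130)&(hsv[...,1]>100)&(abs(y+220)<40)&(z>12)
print('pack',np.percentile(x[m],[1,5]),np.percentile(y[m],[2,98]),np.percentile(z[m],[2,98]))
e=m&(x<np.percentile(x[m],5)+1.5)&(z<58);A=np.c_[x[e]*0+1,z[e],y[e]];print('end face tilt,yaw',np.linalg.lstsq(A,x[e],rcond=None)[0][1:])
for sgn in(1,-1):
    l=ok&(abs(sgn*(y+220)-31)<5)&(z>17)&(z<27);print('lip',np.percentile(x[l],[1,5]),np.percentile(y[l],[5,50,95]))
E
```

```text
clock: 7.93
ee_pos: [0.4802, -0.1182, 0.0336]
tcp_rot: [179.9, -0.5, -167.4]
wrist_force: [-23.7, -9.2, 14.7]
opening: 0.049
grasp_force: 67.9
0.44287829870409035 [-22.83804011 -10.32759638  13.89321285] -24.540921505311847
pack [394.96087159 395.18570232] [-242.96371179 -195.91676026] [25.56665092 64.02649212]
end face tilt,yaw [0.00862354 0.01120893]
lip [396.68643671 397.22767562] [-190.75122968 -186.64980241 -184.37826603]
lip [396.5483799  397.06238429] [-254.70050393 -251.55952227 -247.34317233]
```

Force jumped with little motion: the nose has pitched 0.5° down and is pressing on the floor. Back off, raise slightly, and check the moments.

```bash
python3 -m pendant '[{"travel":[-2.4,-0.54,0],"yaw":0,"grip":255},{"travel":[0,0,0],"yaw":0,"grip":255},{"travel":[0,0,0],"yaw":0,"grip":255}]'
python3 -m pendant '[{"travel":[0,0,0.7],"yaw":0,"grip":255},{"travel":[0,0,0],"yaw":0,"grip":255},{"travel":[0,0,0],"yaw":0,"grip":255},{"travel":[0,0,0],"yaw":0,"grip":255}]'
python3 -m pendant '[{"travel":[0.98,0.22,0],"yaw":0,"grip":255},{"travel":[0,0,0],"yaw":0,"grip":255},{"travel":[0,0,0],"yaw":0,"grip":255},{"travel":[0,0,0],"yaw":0,"grip":255}]'
python3 - <<'E'
from h import *
from workcell import arm
s=arm.get_state();print(s['moment'],s['wrist_force'],s['ee_pos'])
c=arm.read_camera("top");cv2.imwrite('pics/t4.png',cv2.resize(c['color'][130:275,240:350,::-1],None,fx=4,fy=4,interpolation=cv2.INTER_CUBIC))
E
```

```text
clock: 8.23
ee_pos: [0.4797, -0.1185, 0.0335]
tcp_rot: [180.0, -0.2, -167.4]
wrist_force: [-12.5, -4.9, 6.8]
opening: 0.049
grasp_force: 66.7
clock: 8.57
ee_pos: [0.4797, -0.1184, 0.0337]
tcp_rot: [180.0, -0.3, -167.4]
wrist_force: [-10.2, -6.8, -0.0]
opening: 0.0485
grasp_force: 65.6
clock: 8.9
ee_pos: [0.48, -0.1183, 0.0338]
tcp_rot: [179.9, -0.3, -167.4]
wrist_force: [-13.3, -7.4, 2.1]
opening: 0.0488
grasp_force: 66.4
[-1.37380144  2.12091093 -0.24877399] [-13.33650573  -7.42918031   2.08859961] [ 0.48003025 -0.11828074  0.03375057]
```

View pics/t4.png

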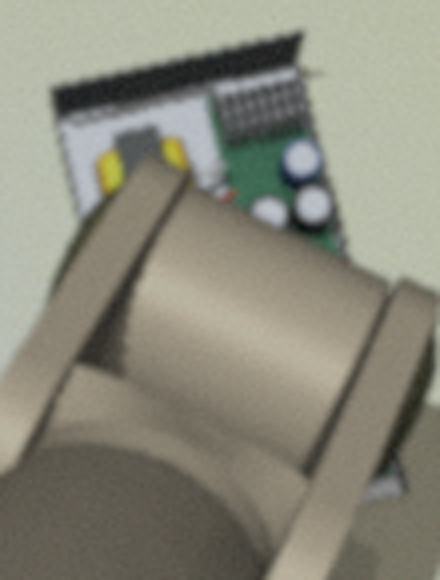

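The arm hides the pack in this view; only the unit's far parts show at the top (130–330, 50–240). A side force of about 4 N on the left suggests it is rubbing there. Back off, shift about 1 mm right, and push again in small steps.

```bash
python3 -m pendant '[{"travel":[-2.93,-0.66,0],"yaw":0,"grip":255},{"travel":[0.25,-1.1,0],"yaw":0,"grip":255},{"travel":[0,0,0],"yaw":0,"grip":255},{"travel":[0,0,0],"yaw":0,"grip":255}]'
python3 -m pendant '[{"travel":[1.46,0.33,0],"yaw":0,"grip":255},{"travel":[0,0,0],"yaw":0,"grip":255},{"travel":[0,0,0],"yaw":0,"grip":255}]'
python3 -m pendant '[{"travel":[1.46,0.33,0],"yaw":0,"grip":255},{"travel":[0,0,0],"yaw":0,"grip":255},{"travel":[0,0,0],"yaw":0,"grip":255}]'
python3 -m pendant '[{"travel":[0.98,0.22,0],"yaw":0,"grip":255},{"travel":[0,0,0],"yaw":0,"grip":255},{"travel":[0,0,0],"yaw":0,"grip":255}]'
```

```text
clock: 9.28
ee_pos: [0.4779, -0.119, 0.0336]
tcp_rot: [179.9, -0.3, -167.4]
wrist_force: [-8.9, 0.5, 1.3]
opening: 0.0492
grasp_force: 66.0
clock: 9.53
ee_pos: [0.4792, -0.1187, 0.0336]
tcp_rot: [179.9, -0.3, -167.4]
wrist_force: [-9.7, -0.8, 1.6]
opening: 0.049
grasp_force: 66.0
clock: 9.78
ee_pos: [0.4799, -0.1185, 0.0337]
tcp_rot: [179.8, -0.4, -167.4]
wrist_force: [-14.4, -1.6, 4.2]
opening: 0.0486
grasp_force: 66.4
clock: 10.03
ee_pos: [0.4801, -0.1183, 0.0338]
tcp_rot: [179.8, -0.5, -167.4]
wrist_force: [-18.5, -4.3, 8.7]
opening: 0.0493
grasp_force: 67.0
```

```bash
python3 - <<'E'
from h import *
from workcell import arm
s=arm.get_state();print('pushed',s['wrist_force'],s['moment'])
a=np.radians(12.6);d=np.array([np.cos(a),np.sin(a)]);nn=np.array([-d[1],d[0]])
for f in('top.npz','w1.npz'):
    c=dict(np.load(f));W=cloud(c)*1000;P=W[c['z_map']>0]
    x=P[:,:2]@d-396.7;y=P[:,:2]@nn+219.3;z=P[:,2]
    print(f,'rows x from mouth, cols y: 80pct z')
    ys=list(range(-44,48,4));print('     ',ys)
    for q in range(20,125,5):
        print(q,[int(np.percentile(z[k],80)) if k.sum()>1 else -9 for b in ys for k in[(abs(x-q)<2.5)&(abs(y-b)<2)]])
E
python3 -m pendant '[{"travel":[-2.93,-0.66,0],"yaw":0,"grip":255},{"travel":[0,0,0],"yaw":0,"grip":255},{"travel":[0,0,0],"yaw":0,"grip":255}]'
python3 -c "
from workcell import arm
s=arm.get_state();print('backed',s['wrist_force'],s['moment'])"
```

```text
pushed [-18.54001884  -4.29725286   8.72616403] [-0.86703797  2.80111435 -0.12547825]
top.npz rows x from mouth, cols y: 80pct z
      [-44, -40, -36, -32, -28, -24, -20, -16, -12, -8, -4, 0, 4, 8, 12, 16, 20, 24, 28, 32, 36, 40, 44]
20 [23, 15, 11, 24, 19, 9, 10, 11, 12, 11, 10, 10, 8, 9, 10, 10, 9, 10, 20, 25, 6, 16, 2]
25 [23, 16, 7, 23, 21, 10, 9, 9, 12, 11, 10, 11, 11, 9, 12, 9, 11, 11, 22, 24, 6, 11, 2]
30 [23, 12, 10, 25, 19, 12, 9, 9, 10, 10, 10, 9, 9, 10, 10, 8, 10, 10, 19, 25, 6, 20, 0]
35 [14, 14, 10, 23, 21, 9, 9, 12, 10, 10, 11, 9, 8, 10, 10, 11, 9, 8, 21, 25, 7, 15, 1]
40 [14, 14, 7, 26, 22, 11, 10, 10, 10, 8, 9, 10, 10, 11, 9, 11, 10, 12, 20, 24, 8, 18, -1]
45 [17, 15, 13, 27, 22, 11, 10, 10, 11, 10, 10, 10, 11, 10, 10, 10, 7, 10, 20, 25, 6, 18, 1]
50 [14, 14, 8, 24, 22, 10, 11, 8, 9, 10, 9, 10, 11, 11, 10, 11, 9, 10, 20, 25, 6, 18, 0]
55 [15, 12, 9, 25, 21, 11, 10, 10, 11, 9, 10, 8, 11, 9, 11, 10, 8, 8, 19, 24, 7, 17, 2]
60 [13, 14, 11, 24, 21, 8, 10, 10, 10, 12, 11, 10, 10, 10, 10, 10, 10, 10, 22, 24, 6, 10, 0]
65 [15, 15, 6, 26, 21, 9, 11, 9, 11, 12, 12, 11, 10, 9, 
[... 2678 characters left out ...]
18, 1]
100 [18, 14, -9, -9, -9, -9, 46, 46, 47, 46, 46, 47, 46, 47, 46, 46, 46, 42, 23, 7, 7, 19, 1]
105 [20, 15, -9, -9, 22, 23, -9, 36, 37, 36, -9, -9, -9, 36, 37, 37, 8, 23, 22, 7, 7, 18, 1]
110 [21, 15, 14, -9, 24, 23, 6, 31, 34, 34, 8, 8, -9, 35, 35, 34, 8, 23, 21, 8, 7, 19, 1]
115 [18, 14, 13, -9, 34, 43, 49, 46, 45, 41, 46, 46, 48, 47, 44, 40, 47, 49, 37, 7, 7, 19, 1]
120 [14, 15, 15, -9, 51, 51, 51, 51, 51, 51, 51, 51, 51, 51, 51, 51, 51, 50, 44, 7, 7, 18, 1]
clock: 10.28
ee_pos: [0.4786, -0.1188, 0.0336]
tcp_rot: [179.8, -0.3, -167.4]
wrist_force: [-10.1, -0.3, 2.0]
opening: 0.049
grasp_force: 66.0
backed [-10.12038774  -0.3132873    1.99608876] [-0.17033311  1.53322744  0.13016631]
```

The blocked force comes in low at the nose: the pack is pitched slightly nose-down and catches a floor edge. Raise the grip about 1 mm and push again.

```bash
python3 -m pendant '[{"travel":[0,0,1],"yaw":0,"grip":255},{"travel":[0,0,0],"yaw":0,"grip":255},{"travel":[0,0,0],"yaw":0,"grip":255}]'
python3 -m pendant '[{"travel":[1.46,0.33,0],"yaw":0,"grip":255},{"travel":[0,0,0],"yaw":0,"grip":255},{"travel":[0,0,0],"yaw":0,"grip":255}]'
python3 -m pendant '[{"travel":[1.46,0.33,0],"yaw":0,"grip":255},{"travel":[0,0,0],"yaw":0,"grip":255},{"travel":[0,0,0],"yaw":0,"grip":255}]'
python3 -c "
from workcell import arm
s=arm.get_state();print(s['wrist_force'],s['moment'])"
```

```text
clock: 10.53
ee_pos: [0.4787, -0.1188, 0.0342]
tcp_rot: [179.8, -0.3, -167.4]
wrist_force: [-7.9, -1.0, -4.2]
opening: 0.0493
grasp_force: 65.2
clock: 10.78
ee_pos: [0.4798, -0.1185, 0.0342]
tcp_rot: [179.8, -0.4, -167.4]
wrist_force: [-10.0, -1.4, -3.2]
opening: 0.0492
grasp_force: 65.5
clock: 11.03
ee_pos: [0.4802, -0.1183, 0.0341]
tcp_rot: [179.8, -0.5, -167.4]
wrist_force: [-15.0, -4.3, -0.4]
opening: 0.0489
grasp_force: 66.0
[-15.03508352  -4.2657806   -0.36886384] [-0.85450451  2.4831372  -0.11960363]
```

```bash
python3 -m pendant '[{"travel":[-1.46,-0.33,0],"yaw":0,"grip":255},{"travel":[0,0,1.5],"yaw":0,"grip":255},{"travel":[0,0,0],"yaw":0,"grip":255},{"travel":[0,0,0],"yaw":0,"grip":255}]'
python3 -m pendant '[{"travel":[1.46,0.33,0],"yaw":0,"grip":255},{"travel":[0,0,0],"yaw":0,"grip":255},{"travel":[0,0,0],"yaw":0,"grip":255}]'
python3 - <<'E'
from h import *
from workcell import arm
a=np.radians(12.6);d=np.array([np.cos(a),np.sin(a)]);nn=np.array([-d[1],d[0]])
c=arm.read_camera("wrist")
s=arm.get_state();print(s['ee_pos'][:2]@d,s['wrist_force'],s['moment'])
W=cloud(c)*1000;x=W[...,:2]@d;y=W[...,:2]@nn;z=W[...,2]
hsv=cv2.cvtColor(c['color'],cv2.COLOR_RGB2HSV)
ok=(c['z_map']>0)&(abs(x-430)<100)
m=ok&(hsv[...,0]>95)&(hsv[...,0]<130)&(hsv[...,1]>100)&(abs(y+220)<40)&(z>12)
print('pack',np.percentile(x[m],[1,5]),np.percentile(y[m],[2,98]),np.percentile(z[m],[2,98]))
for lo,hi in((390,397),(405,415),(420,430),(430,440),(455,470)):
    t=m&(x>lo)&(x<hi)&(z>58);print(lo,np.median(z[t]) if t.any() else None, t.sum(), np.percentile(y[t],[1,99]) if t.any() else '')
for sgn in(1,-1):
    l=ok&(abs(sgn*(y+220)-31)<5)&(z>17)&(z<27);print('lip',np.percentile(x[l],[1,5]),np.percentile(y[l],[5,50,95]))
    for lo in(397,405,413,421):
        q=l&(x>lo)&(x<lo+8);print('  ',lo,q.sum(),np.median(y[q]) if q.any() else '')
E
```

```text
clock: 11.37
ee_pos: [0.4797, -0.1184, 0.0354]
tcp_rot: [179.8, -0.4, -167.4]
wrist_force: [-8.2, -2.4, -6.4]
opening: 0.049
grasp_force: 64.9
clock: 11.62
ee_pos: [0.4803, -0.1182, 0.0354]
tcp_rot: [179.8, -0.5, -167.4]
wrist_force: [-14.5, -4.1, -2.3]
opening: 0.0489
grasp_force: 65.6
0.44293288295625277 [-13.69630763  -5.61992425  -2.87112793] [-0.7474171   2.38342296 -0.05070895]
pack [394.92265014 395.18106017] [-242.99124136 -195.92179636] [27.56146061 65.9409309 ]
390 62.85686028492778 1011 [-242.07792425 -196.44552893]
405 64.93156388465465 2015 [-243.0523182  -195.39508515]
420 64.59437656567509 796 [-243.65473133 -195.18357195]
430 64.33438283288005 759 [-244.16945694 -194.90374234]
455 64.14304350086371 2870 [-243.19417406 -196.23926232]
lip [396.68867946 397.30759921] [-190.93191363 -186.69344135 -184.24560037]
   397 242 -187.67542197717154
   405 33 -185.07814156766943
   413 9 -186.03764832524007
   421 12 -186.00572666953724
lip [396.44736725 397.0037277 ] [-254.75070363 -251.59583916 -247.21941401]
   397 274 -250.79574957290015
   405 53 -253.24580787630055
   413 8 -251.92945399939958
   421 10 -251.83434553355926
```

Still blocked with the pack about 2 mm up, so it isn't the floor. Compare moments with spring-only contact to find the blocking height.

```bash
cat > st.py <<'E'
from workcell import arm
import numpy as np
np.set_printoptions(precision=3,suppress=True)
F=[];M=[]
s=arm.get_state();a=np.radians(12.6);R=np.array([[np.cos(a),np.sin(a),0],[-np.sin(a),np.cos(a),0],[0,0,1]])
print('unit axes: pos',R@s['ee_pos']*1000,'F',R@s['wrist_force'],'M',R@s['moment'],'eff',s['effort'])
E
python3 st.py
python3 -m pendant '[{"travel":[-1.46,-0.33,0],"yaw":0,"grip":255},{"travel":[0,0,0],"yaw":0,"grip":255},{"travel":[0,0,0],"yaw":0,"grip":255},{"travel":[0,0,0],"yaw":0,"grip":255}]' >/dev/null;python3 st.py
python3 -m pendant '[{"travel":[-1.46,-0.33,0],"yaw":0,"grip":255},{"travel":[0,0,0],"yaw":0,"grip":255},{"travel":[0,0,0],"yaw":0,"grip":255},{"travel":[0,0,0],"yaw":0,"grip":255}]'>/dev/null;python3 st.py
python3 -m pendant '[{"travel":[-1.46,-0.33,0],"yaw":0,"grip":255},{"travel":[0,0,0],"yaw":0,"grip":255},{"travel":[0,0,0],"yaw":0,"grip":255},{"travel":[0,0,0],"yaw":0,"grip":255}]'>/dev/null;python3 st.py
python3 -m pendant '[{"travel":[-2.93,-0.66,0],"yaw":0,"grip":255},{"travel":[0,0,0],"yaw":0,"grip":255},{"travel":[0,0,0],"yaw":0,"grip":255},{"travel":[0,0,0],"yaw":0,"grip":255}]'>/dev/null;python3 st.py
```

```text
unit axes: pos [ 442.933 -220.124   35.434] F [-14.592  -2.497  -2.871] M [-0.209  2.489 -0.051] eff [  3.83  -46.13  -20.466   1.998  -2.552  -0.079]
unit axes: pos [ 442.366 -220.255   35.405] F [-8.465  0.058 -6.785] M [-0.059  1.555  0.112] eff [  1.82  -47.687 -19.241   1.238  -1.67    0.1  ]
unit axes: pos [ 441.147 -220.219   35.373] F [-7.164 -0.083 -8.08 ] M [0.016 1.297 0.083] eff [  1.303 -47.934 -18.864   0.997  -1.437   0.1  ]
unit axes: pos [ 439.994 -220.281   35.504] F [-4.531  0.991 -6.704] M [0.106 1.104 0.159] eff [  0.773 -47.617 -18.323   0.737  -1.222   0.104]
unit axes: pos [ 438.804 -221.521   36.655] F [-1.454  0.311 -5.102] M [-0.033  0.203 -0.005] eff [  0.293 -46.194 -15.869   0.226  -0.26    0.012]
```

In free air, the pack jumped 1.2 mm sideways: friction on the contacts had kept my earlier shift from taking effect. Its corner may be catching the guides beside the carriage, so I'm measuring those and the pack's current pose.

```bash
python3 - <<'E'
from h import *
from workcell import arm
a=np.radians(12.7);d=np.array([np.cos(a),np.sin(a)]);nn=np.array([-d[1],d[0]])
for f in('w1.npz',):
    c=dict(np.load(f));W=cloud(c)*1000;P=W[c['z_map']>0];x=P[:,:2]@d;y=P[:,:2]@nn+220;z=P[:,2]-1
    for lo,hi in((400,440),(440,485),(485,492),(492,496),(496,500),(500,504),(504,511)):
        k=(x>lo)&(x<hi)&(z>14)&(z<27)&(abs(y)<38)&(abs(y)>20);h,b=np.histogram(y[k],np.arange(-38,39,1))
        print(lo,hi,[(int(q),int(v)) for v,q in zip(h,b) if v>1])
    k=(z>38)&(z<50)&(x>485)&(x<503)&(abs(y)<30);print('carriage y',np.percentile(y[k],[1,5,50,95,99]))
    # lips yaw/mid
    for sg in(1,-1):
        k=(x>402)&(x<480)&(z>20)&(z<27)&(sg*y>27)&(sg*y<35);print(np.polyfit(x[k]-440,y[k],1),k.sum())
c=arm.read_camera("wrist");W=cloud(c)*1000;x=W[...,:2]@d;y=W[...,:2]@nn+220;z=W[...,2]-1
hsv=cv2.cvtColor(c['color'],cv2.COLOR_RGB2HSV)
m=(c['z_map']>0)&(hsv[...,0]>95)&(hsv[...,0]<130)&(hsv[...,1]>100)&(abs(y)<40)&(z>55)
for lo in range(390,470,8):
    t=m&(x>lo)&(x<lo+8)
    if t.sum()>50: print(lo,np.percentile(y[t],[1,99]),np.median(z[t]))
s=arm.get_state();print(s['ee_pos'][:2]@nn*1000,s['tcp_rot'])
E
```

```text
400 440 [(-33, 19), (-32, 38), (-31, 58), (-30, 57), (-29, 60), (-28, 86), (-27, 58), (27, 5), (28, 25), (29, 24), (30, 29), (31, 37), (32, 43), (33, 46), (34, 10), (35, 12), (36, 18), (37, 13)]
440 485 [(-34, 5), (-33, 25), (-32, 62), (-31, 88), (-30, 68), (-29, 82), (-28, 125), (-27, 59), (27, 4), (28, 20), (29, 26), (30, 35), (31, 42), (32, 48), (33, 36)]
485 492 [(-34, 2), (-33, 4), (-32, 9), (-31, 12), (-30, 11), (-29, 13), (-28, 10), (-27, 11), (-26, 2), (-25, 2), (-21, 4), (20, 5), (21, 3), (22, 5), (23, 7), (25, 2), (27, 2), (28, 6), (29, 4), (30, 6), (31, 5), (32, 8)]
492 496 [(22, 2), (23, 13), (26, 4), (27, 5), (28, 5)]
496 500 [(22, 3), (23, 2), (25, 2), (26, 5), (27, 10), (28, 5)]
500 504 [(-27, 3), (-25, 5), (25, 3), (26, 3), (27, 12)]
504 511 [(-28, 2), (-27, 7), (-26, 13), (-25, 16), (25, 7), (26, 6), (27, 18), (28, 5)]
carriage y [-21.95735747 -20.17100065   1.0128379   22.33583608  23.18771146]
[-6.20949632e-03  3.15453223e+01] 339
[-3.26307239e-03 -2.99958019e+01] 541
390 [-24.41423101  22.14403285] 64.2635075781492
398 [-25.1315536   22.43066747] 64.71515811964682
406 [-25.89321908  22.75728412] 64.64480560291456
414 [-25.76459506  22.79831259] 64.60609109013336
422 [-26.07358046  23.02465953] 64.52533845116457
430 [-26.08164567  22.92488653] 64.42975346336516
438 [-26.22823725  23.05960165] 64.48872394517312
446 [-26.22003315  22.57256843] 64.55239140361115
454 [-25.5299176  21.684975 ] 64.56728572339104
462 [-25.70675601  21.52476293] 64.50030127816483
-222.26806682623635 [-1.79988085e+02  1.00492888e-02 -1.67466217e+02]
```

Guides beyond the lips sit only about 25 mm each side of the centreline (y≈+0.6). The pack's centre is at −1.6, so its right corner is catching a guide. Centre it while it is free, lower, then push.

```bash
python3 -m pendant '[{"travel":[-1.46,-0.33,0],"yaw":0,"grip":255},{"travel":[-0.5,2.2,-2],"yaw":0,"grip":255},{"travel":[0,0,-1],"yaw":0,"grip":255},{"travel":[0,0,0],"yaw":0,"grip":255},{"travel":[0,0,0],"yaw":0,"grip":255}]';python3 st.py
python3 -m pendant '[{"travel":[2.44,0.54,0],"yaw":0,"grip":255},{"travel":[2.44,0.54,0],"yaw":0,"grip":255},{"travel":[0,0,0],"yaw":0,"grip":255},{"travel":[0,0,0],"yaw":0,"grip":255}]' >/dev/null;python3 st.py
python3 -m pendant '[{"travel":[1.46,0.33,0],"yaw":0,"grip":255},{"travel":[0,0,0],"yaw":0,"grip":255},{"travel":[0,0,0],"yaw":0,"grip":255},{"travel":[0,0,0],"yaw":0,"grip":255}]' >/dev/null;python3 st.py
python3 -m pendant '[{"travel":[1.46,0.33,0],"yaw":0,"grip":255},{"travel":[0,0,0],"yaw":0,"grip":255},{"travel":[0,0,0],"yaw":0,"grip":255},{"travel":[0,0,0],"yaw":0,"grip":255}]' >/dev/null;python3 st.py
```

```text
clock: 13.47
ee_pos: [0.4746, -0.1184, 0.0336]
tcp_rot: [-180.0, 0.0, -167.5]
wrist_force: [0.2, 0.2, -4.7]
opening: 0.0491
grasp_force: 65.4
unit axes: pos [ 437.305 -219.121   33.588] F [ 0.288  0.184 -4.699] M [-0.013  0.023 -0.015] eff [  0.055 -45.643 -14.908   0.011  -0.004   0.001]
unit axes: pos [ 441.418 -219.049   33.562] F [-7.094 -1.136 -0.875] M [-0.196  0.994  0.041] eff [  2.057 -44.717 -16.877   1.008  -1.015   0.045]
unit axes: pos [ 442.538 -219.032   33.582] F [-8.885 -1.452 -0.272] M [-0.382  1.353 -0.022] eff [  2.635 -44.504 -17.255   1.308  -1.258  -0.018]
unit axes: pos [ 443.484 -219.128   33.613] F [-11.859  -2.839   0.652] M [-0.622  1.827 -0.073] eff [  3.854 -43.746 -17.865   1.928  -1.665  -0.037]
```

Past the snag. Continue.

```bash
python3 -m pendant '[{"travel":[0.98,0.22,0],"yaw":0,"grip":255},{"travel":[0,0,0],"yaw":0,"grip":255},{"travel":[0,0,0],"yaw":0,"grip":255},{"travel":[0,0,0],"yaw":0,"grip":255}]' >/dev/null;python3 st.py
python3 -m pendant '[{"travel":[0.78,0.18,0],"yaw":0,"grip":255},{"travel":[0,0,0],"yaw":0,"grip":255},{"travel":[0,0,0],"yaw":0,"grip":255},{"travel":[0,0,0],"yaw":0,"grip":255}]' ;python3 st.py
cat > look.py <<'E'
from h import *
from workcell import arm
a=np.radians(12.6);d=np.array([np.cos(a),np.sin(a)]);nn=np.array([-d[1],d[0]])
c=arm.read_camera("wrist")
W=cloud(c)*1000;x=W[...,:2]@d;y=W[...,:2]@nn;z=W[...,2]
hsv=cv2.cvtColor(c['color'],cv2.COLOR_RGB2HSV)
ok=(c['z_map']>0)&(abs(x-430)<100)
m=ok&(hsv[...,0]>95)&(hsv[...,0]<130)&(hsv[...,1]>100)&(abs(y+220)<40)&(z>12)
print('pack',np.percentile(x[m],[1,5]),np.percentile(y[m],[2,98]))
for lo in(405,430,455):
    t=m&(x>lo)&(x<lo+12)&(z>58);print(lo,np.median(z[t]),np.percentile(y[t],[1,99]).mean())
for sgn in(1,-1):
    l=ok&(abs(sgn*(y+220)-31)<5)&(z>17)&(z<27);print('lip',np.percentile(x[l],[1,5]),np.percentile(y[l],[5,50,95]))
E
python3 look.py
```

```text
unit axes: pos [ 443.958 -219.163   33.68 ] F [-15.331  -4.      3.737] M [-0.839  2.388  0.022] eff [  5.004 -42.848 -18.518   2.52   -2.147  -0.021]
clock: 15.13
ee_pos: [0.4815, -0.1169, 0.0337]
tcp_rot: [180.0, -0.4, -167.4]
wrist_force: [-15.8, -7.5, 3.6]
opening: 0.0491
grasp_force: 66.5
unit axes: pos [ 444.394 -219.166   33.69 ] F [-17.108  -3.885   3.646] M [-0.965  2.789  0.021] eff [  5.742 -42.335 -18.905   2.885  -2.432  -0.026]
pack [396.47140846 396.67381233] [-241.96468297 -194.90531539]
405 63.01959075126088 -218.1849475046772
430 62.6038751366636 -218.46770987853824
455 62.550405597186554 -218.75406676069954
lip [396.49163276 397.03882062] [-191.00555613 -187.17813574 -184.24791013]
lip [396.62763514 397.27407758] [-254.50324843 -251.07979215 -246.97976597]
```

The plain end is level with the wall fronts (396.6 against 396.6–397.0). The total push of 17 N includes friction, so I relax the command slightly and check that it holds still.

```bash
python3 -m pendant '[{"travel":[-0.6,-0.13,0.1],"yaw":0,"grip":255},{"travel":[0,0,0],"yaw":0,"grip":255},{"travel":[0,0,0],"yaw":0,"grip":255},{"travel":[0,0,0],"yaw":0,"grip":255},{"travel":[0,0,0],"yaw":0,"grip":255},{"travel":[0,0,0],"yaw":0,"grip":255}]' >/dev/null;python3 st.py
python3 -m pendant '[{"travel":[0,0,0],"yaw":0,"grip":255},{"travel":[0,0,0],"yaw":0,"grip":255},{"travel":[0,0,0],"yaw":0,"grip":255},{"travel":[0,0,0],"yaw":0,"grip":255},{"travel":[0,0,0],"yaw":0,"grip":255},{"travel":[0,0,0],"yaw":0,"grip":255}]' ;python3 st.py; python3 look.py
```

```text
unit axes: pos [ 444.323 -219.192   33.652] F [-14.152  -4.29    1.515] M [-0.776  2.223 -0.   ] eff [  4.656 -43.773 -18.274   2.372  -1.853   0.004]
clock: 16.18
ee_pos: [0.4814, -0.117, 0.0337]
tcp_rot: [180.0, -0.3, -167.4]
wrist_force: [-13.2, -6.9, 0.9]
opening: 0.0486
grasp_force: 65.8
unit axes: pos [ 444.336 -219.172   33.652] F [-14.354  -3.857   0.854] M [-0.847  2.196 -0.017] eff [  4.657 -43.772 -18.274   2.372  -1.853   0.004]
pack [396.4215882  396.61829672] [-241.98053528 -194.94268771]
405 62.929734538006315 -218.20786057135354
430 62.59716456269308 -218.5090353182995
455 62.52713350575914 -218.71581021175717
lip [396.73433247 397.14007901] [-191.07257809 -187.24309894 -184.2138671 ]
lip [396.68923111 397.2639714 ] [-254.54892703 -251.09266118 -246.99340339]
```

```bash
python3 -m pendant '[{"travel":[-0.3,-0.07,0],"yaw":0,"grip":255},{"travel":[0,0,0],"yaw":0,"grip":255},{"travel":[0,0,0],"yaw":0,"grip":255},{"travel":[0,0,0],"yaw":0,"grip":255},{"travel":[0,0,0],"yaw":0,"grip":255},{"travel":[0,0,0],"yaw":0,"grip":255}]' >/dev/null;python3 st.py
python3 -c "
from workcell import arm
print(arm.sign_off())"
```

```text
unit axes: pos [ 444.292 -219.173   33.624] F [-12.811  -2.979   1.368] M [-0.788  1.893  0.   ] eff [  4.093 -44.263 -17.953   2.116  -1.603   0.026]
the job is handed in; nothing more can be done
None
```

I handed the job in with the pack still gripped in the bay, terminals on the contacts, plain end within about 0.5 mm of level with the wall fronts, and a steady push of about 12.8 N; the sign-off gave no verdict.

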